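# Hang the caddy and lock it on the hooks

### The arm

A 6-joint arm with a two-finger parallel gripper is mounted at the origin on the work surface; the furniture and walls round the work are solid. World frame = base frame: x ahead of the robot, y to its left, z up, the work surface at z = 0. Lengths are in mm, angles in rad, forces in N, time in s.
With the tool pointing down it reaches from about 275 to 1000 mm from the base axis. Payload 8.4 kg.
Tool frame: the origin (TCP) lies midway between the tips of the shut fingers; the grasp point (between the pads) lies grip_depth behind it (grip_depth is the distance from the TCP to the grasp point, in mm); z points along the fingers, y is the line along which they close (so a half turn about z gives the same grasp; the last joint's range is limited). The gripper opens to 85 mm and grips with 20 to 120 N. Pads are 22 mm wide; open, the fingers measure 114 mm over their backs; the gripper's body (76 mm by 85 mm) begins 54 mm behind the grasp point. The pads swing forward as they close: fully open they stand 13 mm farther back than shut.
Start: joints at [1.156, 0.353, 1.633, -0, 1.155, -0.002], TCP at [250.734, 572.504, 231.281] pointing down, gripper open.
Joint ranges: [-2.63, 2.63], [-0.92, 2.1], [0.06, 2.66], [-1.3, 4.44], [0, 2.69], [-3.02, 3.02]. Speed limits (rad/s): [2.22, 2.22, 2.79, 3.14, 3.14, 3.14].

### API

Orientations are given as [roll, pitch, yaw] about the fixed x, y, z axes, in that order (R = Rz(yaw) Ry(pitch) Rx(roll)).
In Python, from rig import * gives the robot as it stands.
- The arm moves only by the shell command python3 -m creep 'ROWS' [FORCE]. ROWS is JSON, a list of rows, each an object of numbers: "x", "y", "z": the shift along the tool's x, y, z in mm; "rx", "ry", "rz": the turn, a rotation vector about the tool's x, y, z in rad; "hand": the finger opening in mm, from 0 to 85.4. A call has 1 to 20 rows; each row shifts and turns the commanded pose from where the row before left it, along the tool's axes as they then stand; what a row does not reach is not made up. A row lasts 1/8 s, in which the tool goes at most 62.5 mm and 10.7 degrees, less where a joint would pass 70% of its speed; a pose out of reach is approached as far as the arm can. A call with a gripper value outside its range is refused whole. The fingers move at their own pace and stop on an object; FORCE is the grip in N (left out, the last holds). Time passes only in rows, so rows that do not move let the fingers close. It gives the time, the measured TCP pose, the force, the opening and the grip force at its end, in the units of the state.
- sense(): the state, without advancing time (a new reading comes with each control period).
- grab_frame(name): name is "side" or "top"; returns the picture (400x640x3 uint8, red, green, blue); there is no depth.
- get_calibration(name): a dict with "K" (3x3 intrinsics, pixels), "R" (3x3) and "t" (3): a world point X has camera coordinates R X + t. Camera axes: x right, y down, z forward; pixel columns grow to the right and rows downward; lengths in mm; the calibration is good to about 2 mm. A picture is of the moment at which its call begins. get_calibration takes no time and is no camera call.
- sign_off(): hands the job in; it is judged then, once.
The state is a dict: "clock": time; "qpos": joint angles; "qvel": joint speeds; "joint_efforts": joint torques, N m; "eef_pos": TCP position; "tcp_rot": TCP orientation; "contact_force": force on the tool from outside, world axes, zero at the start; "wrist_torque": the same for the moment, N m; "opening": opening from 0.0 (shut) to 1.0 (fully open); "grasp_force": force on a finger pad.
Only numpy, scipy, OpenCV 4.12 (cv2) and the standard library are available. Lean on these libraries where they do the work, as an engineer would, in place of code of your own. Each camera call takes 0.05 s, during which the arm holds its last target. There are 200 camera calls.

### The job

Swing the rack's keeper lever fully open, hang the steel caddy by its handle on both hooks with the wooden sleeve between them, then swing the keeper all the way back over the handle so the caddy is locked in. Leave the caddy hanging upright and still, and leave the sanding block, tape roll and wood offcut where they lie.

Things in the scene. Friction and masses are not known exactly. Their poses are not given: they have to be found in the camera images.
- caddy: Loose open metal box 70 (its x) x 164 (its y) x 55 mm high, 0.17 to 0.35 kg, with a rigid hoop handle standing up over its middle. Origin: centre of its underside; z up.
- caddy_grip (a point): Centre of the caddy's handle, 120 mm above its underside (57 mm free between bar and box). A level 10 mm steel bar along the caddy's y, straight to 68 mm either side of this point, on two uprights at y +-78 mm; a wooden sleeve, 16 mm thick and 40 mm long, surrounds its middle: grip it there, across the bar. Axes as the caddy's.
- rack: Fixed plywood rack. Origin on the bench below the hook seats; -x its open front, y along the hooks, z up. Base x -60 to 120, y -150 to 100, 12 mm thick. Back board at x = 95, y +-90. Top shelf: underside at z = 305, 16 thick, y +-90, front edge at x = 5 mm: it overhangs the hooks, so lean the tool 30 to 40 deg, fingers pointing down and to rack +x.
- hook_seat (a point): Where the bar's centre lies when hung: midway between the hooks, 169 mm above the bench. Axes as the rack's. Hooks: 8 mm rods at y = +-45 mm from the back board, dipping to the seat, then turned up; tips at x = -27 mm (front -31), 21 mm above this point. The bar's centre must pass 27 mm or more above this point over the tips, toward rack +x, then be lowered.
- keeper (a joint): Keeper lever's angle, rad. 0 = closed (stop): its flat arm, 88 mm long, reaches along rack +y over the right-hand hook, about 5 mm above a hung bar, and bars the hook. 1.31 = open (stop): arm swung toward the back board. Grows clockwise seen from above; stays where it is left (friction under 1 N at the knob).
- keeper_knob (a point): Mid-grip of the upright knob (black, round, 19 mm thick, 45 tall) at the end of the keeper's tail, 213 mm above the bench; knob top 233, tail's upper face 188. It is 75 mm from the pivot axis, in rack axes seen from above in direction -75 deg from it (right, a little back) when closed, -150 deg (toward the front, a little right) when open. Nothing above it.
- keeper_pivot (a point): Point on the keeper's upright pivot axis (steel post 16 mm in diameter at rack x = 0, y = -120 mm), at the knob's grip height.
- sander_mid (a point): Centre of a loose sanding block 65 x 112 x 36 mm, a bystander lying on the bench.
- tape_mid (a point): Centre of a loose roll of tape, 96 mm across, 25 mm high, a bystander lying flat on the bench.
- offcut_mid (a point): Centre of a loose wood offcut 45 x 90 x 30 mm, a bystander lying on the bench.
There are look-alikes about, which are no part of the job. Several things have the shape of the caddy; the one meant has the colours described above.

How it is judged:
By the outcome, as a careful person would: the job done as asked, in the order asked, and still so for the second after the job is handed in, with the robot touching nothing.
It also fails if it takes over 69 s, if anything falls off the work surface, if the arm or the gripper's body presses on something with over 40 N, if the wrist force passes 120 N, or if a joint passes its speed limit or range.

## Working session

There is one attempt and no reset: what is moved stays moved. The work goes in short steps, Python scripts to look and compute and a shell command to move; the robot and the scene stay as the last step left them, time stands still between calls to the robot, and variables do not carry over. Pictures are saved under pics/ and viewed, at most 12 in all, crops included, and the job is handed in when it is done.

```bash
mkdir -p pics; ls; python3 - <<'E'
from rig import *
import cv2
for n in("side","top"):
    cv2.imwrite(f"pics/{n}0.png",grab_frame(n)[:,:,::-1])
    c=get_calibration(n);print(n,c["K"],c["R"],c["t"], -c["R"].T@c["t"])
print(sense())
E
```

```text
pics
side [[462.80174182   0.         321.8970144 ]
 [  0.         462.80174182 207.29792783]
 [  0.           0.           1.        ]] [[ 0.93591556 -0.35220004 -0.00414665]
 [-0.23272883 -0.60951732 -0.75784295]
 [ 0.26438486  0.71024205 -0.65242385]] [-465.98156807  205.43422322 1033.68515638] [ 210.63915871 -773.06967321  828.15546218]
top [[482.0322725    0.         322.01700963]
 [  0.         482.0322725  200.4756135 ]
 [  0.           0.           1.        ]] [[ 2.81553076e-02 -9.99603375e-01  6.08642278e-04]
 [-9.88936777e-01 -2.79435704e-02 -1.45681871e-01]
 [ 1.45641098e-01  3.49980916e-03 -9.89331300e-01]] [ -14.43212117  481.94984947 1250.92902619] [ 294.83759502   -5.33701036 1307.80338009]
{'clock': 0.1, 'qpos': array([ 1.15559763e+00,  3.53614206e-01,  1.63407203e+00, -3.32273084e-05,
        1.15520199e+00, -2.39333758e-03]), 'qvel': array([-0.00022274, -0.00233557, -0.00197316,  0.00155265, -0.00028762,
       -0.00022711]), 'joint_efforts': array([ 1.11102345e-03, -6.06352901e+01, -3.42817104e+01, -1.80550308e-05,
        4.02762846e-03,  3.64388984e-05]), 'eef_pos': array([250.56704778, 572.0963334 , 230.6094507 ]), 'tcp_rot': array([-3.14029701e+00,  2.72806586e-05,  2.72880075e+00]), 'contact_force': array([ 0.23992066, -0.5387932 ,  0.6509097 ]), 'wrist_torque': array([-0.00861941, -0.03137613,  0.05491117]), 'grasp_force': 0.0, 'opening': 1.0015744813873502}
```

View pics/side0.png

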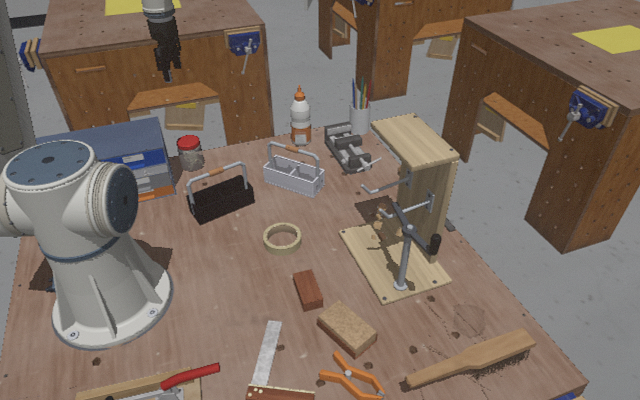

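View pics/top0.png

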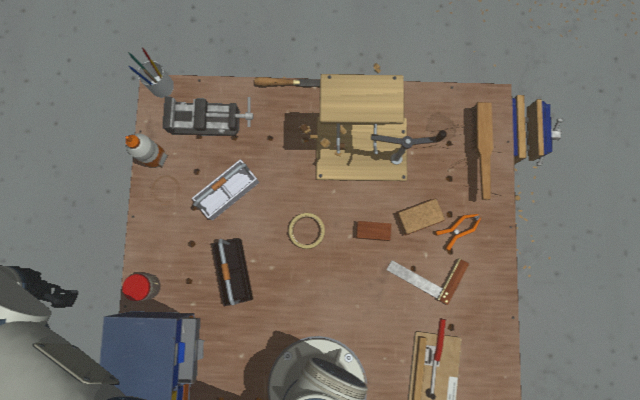

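The grey steel caddy is at top px (225,190) / side px (293,175). The black one at top px (230,272) is a look-alike. The rack is at top px (362,125), with its open front toward the robot and the keeper pivot near (407,143). Next I'll take enlarged crops to get precise points.

```bash
cat > h.py <<'E'
from rig import *
import numpy as np, cv2
from scipy.spatial.transform import Rotation as Ro
C={n:get_calibration(n) for n in("side","top")}
def ray(n,u,v):
    c=C[n];d=c["R"].T@np.linalg.inv(c["K"])@np.array([u,v,1.]);return -c["R"].T@c["t"],d
def plane(n,u,v,z):
    o,d=ray(n,u,v);return o+d*(z-o[2])/d[2]
def tri(uvs,uvt):
    P=[C[n]["K"]@np.c_[C[n]["R"],C[n]["t"]] for n in("side","top")]
    X=cv2.triangulatePoints(P[0],P[1],np.array(uvs,float),np.array(uvt,float))[:,0];return X[:3]/X[3]
def proj(n,X):
    c=C[n];p=c["K"]@(c["R"]@np.array(X,float)+c["t"]);return p[:2]/p[2]
E
python3 - <<'E'
import cv2,numpy as np
s=cv2.imread("pics/side0.png");t=cv2.imread("pics/top0.png")
def cr(im,x,y,w,h,k):
    c=cv2.resize(im[y:y+h,x:x+w],None,fx=k,fy=k,interpolation=cv2.INTER_CUBIC)
    for i in range(0,w,10):cv2.line(c,(i*k,0),(i*k,8 if i%50 else 16),(0,0,255),1)
    for i in range(0,h,10):cv2.line(c,(0,i*k),(8 if i%50 else 16,i*k),(0,0,255),1)
    return c
# side: rack 330..470 x110..310 ; top rack 310..460 x 70..190 ; caddies
a=cr(s,330,105,133,200,3); b=cr(t,310,65,133,120,3)
c=cr(t,185,150,80,75,4)
d=cr(s,258,135,80,65,3)
o=np.zeros((600,800,3),np.uint8);o[:,:399]=a;o[:360,400:799]=b
o[360:,400:640]=cv2.resize(cr(t,185,150,80,80,3),(240,240));o[360:555,640:800]=d[:,:160]
cv2.imwrite("pics/crop0.png",o)
E
```

```text
(no output)
```

View pics/crop0.png

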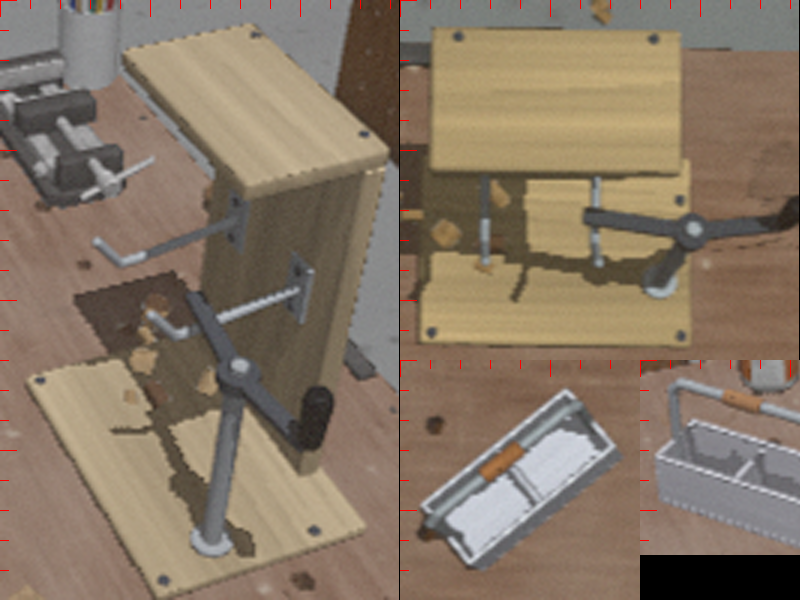

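```bash
python3 - <<'E'
from h import *
np.set_printoptions(precision=1,suppress=True)
for k,p,z in[("shFL",(320.7,122),321),("shFR",(403.3,122),321),("shBL",(321,74.3),321),("shBR",(403.7,74.3),321),("baFL",(316,180),12),("baFR",(406.7,180),12),("hub",(407.3,141.3),200),("hookL",(339,153),190),("hookR",(376,152.7),190),("barA",(194.3,204),120),("barB",(245.3,165),120),("sleeve",(218.7,183.3),128),("tape",(306.5,230.5),25),("off",(373,231),30),("sand",(421,217),36)]:
    print(k,plane("top",*p,z))
for k,a,b in[("hookR",(380,209.3),(376,152.7)),("hookL",(362.3,185.3),(339,153)),("hub",(410,227),(407.3,141.3)),("knob",(436,236.7),(440,133)),("sleeve",(292,149),(218.7,183.3))]:print(k,tri(a,b))
E
```

```text
shFL [608.1   5.7 321. ]
shFR [ 613.1 -169.4  321. ]
shBL [714.4   8.1 321. ]
shBR [ 719.5 -169.9  321. ]
baFL [541.7  17.3  12. ]
baFR [ 548.7 -230.6   12. ]
hub [ 605.1 -199.1  200. ]
hookL [574.6 -38.5 190. ]
hookR [ 577.8 -126.5  190. ]
barA [451.9 316.2 120. ]
barB [554.5 194.5 120. ]
sleeve [504.4 256.9 128. ]
tape [401.7  38.3  25. ]
off [ 404.9 -138.4   30. ]
sand [ 445.2 -264.7   36. ]
hookR [ 579.7 -127.1  189.1]
hookL [577.5 -39.3 189.3]
hub [ 609.1 -201.1  192.9]
knob [ 621.4 -270.9  225.6]
sleeve [506.9 258.8 118.8]
```

```bash
cat >> h.py <<'E'
import rig
GD=getattr(rig,"grip_depth",None)
def rpy(a): return Ro.from_euler("xyz",a)
def down(yaw,lean=0):  # tool x horizontal at yaw; leaned outward about tool x
    return rpy([np.pi,0,yaw])*Ro.from_rotvec([lean,0,0])
def go(g,R,gd):
    """rotvec (tool axes) and shift in current tool axes to bring grasp point to g with orientation R"""
    s=sense();R0=rpy(s["tcp_rot"]);p=np.array(g)+gd*R.as_matrix()[:,2]
    dv=(R0.inv()*R).as_rotvec();d=p-s["eef_pos"]
    print("z",R.as_matrix()[:,2].round(2),"tcp->",p.round(1),"shift now-axes",R0.inv().apply(d).round(1),"after-turn axes",R.inv().apply(d).round(1),"rot",dv.round(4),"deg",np.degrees(np.linalg.norm(dv)).round(1))
E
python3 - <<'E'
from h import *
print([k for k in dir(rig) if not k.startswith("__")],GD)
go([620.5,-275,330],down(1.15),GD or 20)
print(down(1.15,.6).as_matrix()[:,2])
E
```

```text
['MotionError', 'get_calibration', 'grab_frame', 'grip_depth', 'sense', 'sign_off'] 18.700000000000003
z [ 0. -0. -1.] tcp-> [ 620.5 -275.   311.3] shift now-axes [-678.7 -627.6  -79.9] after-turn axes [-622.1  683.7  -80.7] rot [-1.0000e-03  1.0000e-03  1.5788e+00] deg 90.5
[-0.51538529  0.23064936 -0.82533561]
```

```bash
python3 -m creep '[{"z":-50},{"z":-50},{"x":-42,"y":-39},{"x":-42,"y":-39},{"x":-42,"y":-39},{"x":-42,"y":-39},{"x":-42,"y":-39},{"x":-42,"y":-39},{"x":-42,"y":-39},{"x":-42,"y":-39},{"x":-42,"y":-39},{"x":-42,"y":-39},{"x":-42,"y":-39},{"x":-42,"y":-39},{"x":-42,"y":-39},{"x":-42,"y":-39},{"x":-42,"y":-39},{"x":-42,"y":-39}]' 20
python3 -m creep '[{"rz":0.158},{"rz":0.158},{"rz":0.158},{"rz":0.158},{"rz":0.158},{"rz":0.158},{"rz":0.158},{"rz":0.158},{"rz":0.158},{"rz":0.158},{"hand":60}]'
python3 - <<'E'
from h import *
go([620.5,-275,213],down(1.15),GD)
cv2.imwrite("pics/s1.png",cv2.resize(grab_frame("side")[150:350,320:520,::-1],None,fx=3,fy=3))
t=grab_frame("top")[:,:,::-1];cv2.imwrite("pics/t1.png",t)
E
```

```text
z [ 0. -0. -1.] tcp-> [ 620.5 -275.   194.3] shift now-axes [-678.7 -627.5   37.1] after-turn axes [-622.1  683.7   36.3] rot [-1.0000e-03  1.0000e-03  1.5788e+00] deg 90.5schema error: expected keys x, y, z, rx, ry, rz, hand
schema error: expected keys x, y, z, rx, ry, rz, hand
```

View pics/s1.png

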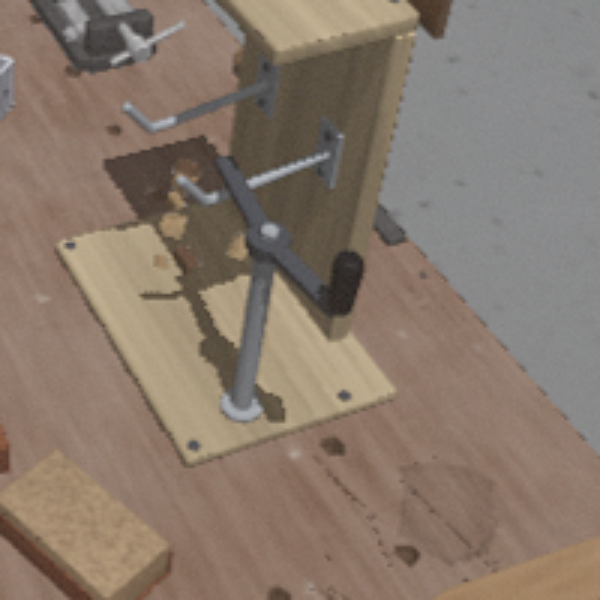

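The picture shows the arm hasn't moved, because every row needs all the keys. The knob is unobstructed, with its top at about side px (437,236), the same as before.

```bash
python3 -m creep '[{"x":0,"y":0,"z":-50,"rx":0,"ry":0,"rz":0,"hand":85},{"x":0,"y":0,"z":-50,"rx":0,"ry":0,"rz":0,"hand":85},{"x":-42,"y":-39,"z":0,"rx":0,"ry":0,"rz":0,"hand":85},{"x":-42,"y":-39,"z":0,"rx":0,"ry":0,"rz":0,"hand":85},{"x":-42,"y":-39,"z":0,"rx":0,"ry":0,"rz":0,"hand":85},{"x":-42,"y":-39,"z":0,"rx":0,"ry":0,"rz":0,"hand":85},{"x":-42,"y":-39,"z":0,"rx":0,"ry":0,"rz":0,"hand":85},{"x":-42,"y":-39,"z":0,"rx":0,"ry":0,"rz":0,"hand":85},{"x":-42,"y":-39,"z":0,"rx":0,"ry":0,"rz":0,"hand":85},{"x":-42,"y":-39,"z":0,"rx":0,"ry":0,"rz":0,"hand":85},{"x":-42,"y":-39,"z":0,"rx":0,"ry":0,"rz":0,"hand":85},{"x":-42,"y":-39,"z":0,"rx":0,"ry":0,"rz":0,"hand":85},{"x":-42,"y":-39,"z":0,"rx":0,"ry":0,"rz":0,"hand":85},{"x":-42,"y":-39,"z":0,"rx":0,"ry":0,"rz":0,"hand":85},{"x":-42,"y":-39,"z":0,"rx":0,"ry":0,"rz":0,"hand":85},{"x":-42,"y":-39,"z":0,"rx":0,"ry":0,"rz":0,"hand":85},{"x":-42,"y":-39,"z":0,"rx":0,"ry":0,"rz":0,"hand":85},{"x":-42,"y":-39,"z":0,"rx":0,"ry":0,"rz":0,"hand":85}]' 20
python3 -m creep '[{"x":0,"y":0,"z":0,"rx":0,"ry":0,"rz":0.158,"hand":60},{"x":0,"y":0,"z":0,"rx":0,"ry":0,"rz":0.158,"hand":60},{"x":0,"y":0,"z":0,"rx":0,"ry":0,"rz":0.158,"hand":60},{"x":0,"y":0,"z":0,"rx":0,"ry":0,"rz":0.158,"hand":60},{"x":0,"y":0,"z":0,"rx":0,"ry":0,"rz":0.158,"hand":60},{"x":0,"y":0,"z":0,"rx":0,"ry":0,"rz":0.158,"hand":60},{"x":0,"y":0,"z":0,"rx":0,"ry":0,"rz":0.158,"hand":60},{"x":0,"y":0,"z":0,"rx":0,"ry":0,"rz":0.158,"hand":60},{"x":0,"y":0,"z":0,"rx":0,"ry":0,"rz":0.158,"hand":60},{"x":0,"y":0,"z":0,"rx":0,"ry":0,"rz":0.158,"hand":60}]'
python3 - <<'E'
from h import *
go([620.5,-275,213],down(1.15),GD)
t=grab_frame("top")[:,:,::-1];cv2.imwrite("pics/t1.png",t)
E
```

```text
clock: 2.45
eef_pos: [616.4, -270.5, 331.1]
tcp_rot: [3.141, -0.0, 2.729]
contact_force: [0.7, 0.3, -0.5]
opening: 0.993
grasp_force: 0.0
clock: 3.7
eef_pos: [615.8, -268.6, 331.0]
tcp_rot: [-3.141, -0.0, 1.144]
contact_force: [-0.2, -0.5, -0.2]
opening: 0.7
grasp_force: 0.0
z [ 0. -0. -1.] tcp-> [ 620.5 -275.   194.3] shift now-axes [ -3.9   7.  136.7] after-turn axes [ -3.9   6.9 136.7] rot [-0.0006 -0.     -0.0064] deg 0.4
```

```bash
python3 -m creep '[{"x":-4,"y":7,"z":35,"rx":0,"ry":0,"rz":0,"hand":60},{"x":0,"y":0,"z":35,"rx":0,"ry":0,"rz":0,"hand":60},{"x":0,"y":0,"z":35,"rx":0,"ry":0,"rz":0,"hand":60},{"x":0,"y":0,"z":15,"rx":0,"ry":0,"rz":0,"hand":60},{"x":0,"y":0,"z":14,"rx":0,"ry":0,"rz":0,"hand":60},{"x":0,"y":0,"z":0,"rx":0,"ry":0,"rz":0,"hand":15},{"x":0,"y":0,"z":0,"rx":0,"ry":0,"rz":0,"hand":15},{"x":0,"y":0,"z":0,"rx":0,"ry":0,"rz":0,"hand":15},{"x":0,"y":0,"z":0,"rx":0,"ry":0,"rz":0,"hand":15},{"x":0,"y":0,"z":0,"rx":0,"ry":0,"rz":0,"hand":15},{"x":0,"y":0,"z":0,"rx":0,"ry":0,"rz":0,"hand":15}]' 25
python3 - <<'E'
from h import *
s=sense();print(s["eef_pos"],s["opening"]*85.4)
# arc plan: shifts in tool axes, knob world angle from -80.4 to -148.4(+over)
P=np.array([608,-201]);R=down(1.144)
A=np.radians(np.linspace(-80.4,-150,9));q=P+75*np.c_[np.cos(A),np.sin(A)]
q=np.c_[q,np.zeros(9)]
print(R.inv().apply(np.diff(q,axis=0)).round(1));print(q[0],q[-1])
cv2.imwrite("pics/s2.png",cv2.resize(grab_frame("side")[120:320,320:520,::-1],None,fx=3,fy=3))
E
```

```text
clock: 5.12
eef_pos: [621.3, -275.3, 198.5]
tcp_rot: [3.14, -0.0, 1.149]
contact_force: [-1.1, 0.3, 6.9]
opening: 0.213
grasp_force: 24.7
[ 621.29698548 -275.33396855  198.49633249] 18.165377601529546
[[ -5.6  -9.9  -0. ]
 [ -4.1 -10.6  -0. ]
 [ -2.4 -11.1  -0. ]
 [ -0.7 -11.4  -0. ]
 [  1.  -11.3  -0. ]
 [  2.7 -11.   -0. ]
 [  4.4 -10.5  -0. ]
 [  5.9  -9.7  -0. ]]
[ 620.507656   -274.94970278    0.        ] [ 543.04809472 -238.5           0.        ]
```

View pics/s2.png

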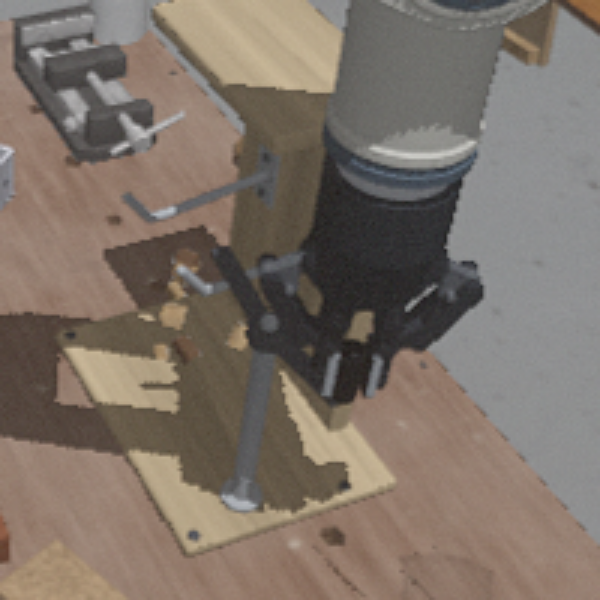

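The knob is gripped, with the fingers around it at crop px (350,370). I'll ease up 3 mm and swing it open along the arc.

```bash
python3 -m creep '[{"x":0,"y":0,"z":-3,"rx":0,"ry":0,"rz":0,"hand":15},{"x":-5.6,"y":-9.9,"z":0,"rx":0,"ry":0,"rz":0,"hand":15},{"x":-4.1,"y":-10.6,"z":0,"rx":0,"ry":0,"rz":0,"hand":15},{"x":-2.4,"y":-11.1,"z":0,"rx":0,"ry":0,"rz":0,"hand":15},{"x":-0.7,"y":-11.4,"z":0,"rx":0,"ry":0,"rz":0,"hand":15},{"x":1,"y":-11.3,"z":0,"rx":0,"ry":0,"rz":0,"hand":15},{"x":2.7,"y":-11,"z":0,"rx":0,"ry":0,"rz":0,"hand":15},{"x":4.4,"y":-10.5,"z":0,"rx":0,"ry":0,"rz":0,"hand":15},{"x":5.9,"y":-9.7,"z":0,"rx":0,"ry":0,"rz":0,"hand":15},{"x":0,"y":0,"z":0,"rx":0,"ry":0,"rz":0,"hand":15}]'
python3 - <<'E'
from h import *
s=sense();p=s["eef_pos"][:2]-[608,-201];print(p,np.hypot(*p),np.degrees(np.arctan2(p[1],p[0])),s["contact_force"])
E
```

```text
clock: 6.42
eef_pos: [544.1, -240.4, 200.5]
tcp_rot: [3.138, 0.002, 1.149]
contact_force: [5.1, -8.3, -7.7]
opening: 0.212
grasp_force: 26.4
[-63.86286062 -39.39650115] 75.03698601164874 -148.32988751716294 [ 5.08570312 -8.26859449 -7.70806681]
```

Measured angle is −148.3° in world, which is −150° in the rack, with the stop's reaction felt, so the keeper is fully open. Release and rise.

```bash
python3 -m creep '[{"x":0,"y":0,"z":0,"rx":0,"ry":0,"rz":0,"hand":50},{"x":0,"y":0,"z":0,"rx":0,"ry":0,"rz":0,"hand":50},{"x":0,"y":0,"z":0,"rx":0,"ry":0,"rz":0,"hand":50},{"x":0,"y":0,"z":-30,"rx":0,"ry":0,"rz":0,"hand":60},{"x":0,"y":0,"z":-40,"rx":0,"ry":0,"rz":0,"hand":60},{"x":0,"y":0,"z":-40,"rx":0,"ry":0,"rz":0,"hand":60},{"x":0,"y":0,"z":-20,"rx":0,"ry":0,"rz":0,"hand":60}]'
python3 - <<'E'
from h import *
R=down(np.radians(130.2),-.61);z=R.as_matrix()[:,2]
go(np.array([505,257,120])-130*z,R,GD)
R1=down(np.radians(130.2));go([0,0,0],R1,GD)
E
```

```text
clock: 7.3
eef_pos: [543.8, -239.2, 332.9]
tcp_rot: [3.139, -0.0, 1.149]
contact_force: [-0.1, -0.3, 0.0]
opening: 0.699
grasp_force: 0.0
z [ 0.44  0.37 -0.82] tcp-> [456.3 215.8 211.2] shift now-axes [ 379.3 -266.5  121. ] after-turn axes [404.  116.3 229.7] rot [-0.5411  0.3436 -1.0863] deg 72.3
z [ 0.  0. -1.] tcp-> [  0.    0.  -18.7] shift now-axes [  -4.5 -595.1  349.9] after-turn axes [ 533.7 -260.9  351.6] rot [ 0.0026  0.0015 -1.1235] deg 64.4
```

```bash
python3 -m creep '[{"x":34.5,"y":-24.2,"z":0,"rx":0,"ry":0,"rz":0,"hand":60},{"x":34.5,"y":-24.2,"z":0,"rx":0,"ry":0,"rz":0,"hand":60},{"x":34.5,"y":-24.2,"z":0,"rx":0,"ry":0,"rz":0,"hand":60},{"x":34.5,"y":-24.2,"z":0,"rx":0,"ry":0,"rz":0,"hand":60},{"x":34.5,"y":-24.2,"z":0,"rx":0,"ry":0,"rz":0,"hand":60},{"x":34.5,"y":-24.2,"z":0,"rx":0,"ry":0,"rz":0,"hand":60},{"x":34.5,"y":-24.2,"z":0,"rx":0,"ry":0,"rz":0,"hand":60},{"x":34.5,"y":-24.2,"z":0,"rx":0,"ry":0,"rz":0,"hand":60},{"x":34.5,"y":-24.2,"z":0,"rx":0,"ry":0,"rz":0,"hand":60},{"x":34.5,"y":-24.2,"z":0,"rx":0,"ry":0,"rz":0,"hand":60},{"x":34.5,"y":-24.2,"z":0,"rx":0,"ry":0,"rz":0,"hand":60}]'
python3 -m creep '[{"x":0,"y":0,"z":0,"rx":0,"ry":0,"rz":-0.1404,"hand":60},{"x":0,"y":0,"z":0,"rx":0,"ry":0,"rz":-0.1404,"hand":60},{"x":0,"y":0,"z":0,"rx":0,"ry":0,"rz":-0.1404,"hand":60},{"x":0,"y":0,"z":0,"rx":0,"ry":0,"rz":-0.1404,"hand":60},{"x":0,"y":0,"z":0,"rx":0,"ry":0,"rz":-0.1404,"hand":60},{"x":0,"y":0,"z":0,"rx":0,"ry":0,"rz":-0.1404,"hand":60},{"x":0,"y":0,"z":0,"rx":0,"ry":0,"rz":-0.1404,"hand":60},{"x":0,"y":0,"z":0,"rx":0,"ry":0,"rz":-0.1404,"hand":60},{"x":0,"y":0,"z":0,"rx":-0.1525,"ry":0,"rz":0,"hand":60},{"x":0,"y":0,"z":0,"rx":-0.1525,"ry":0,"rz":0,"hand":60},{"x":0,"y":0,"z":0,"rx":-0.1525,"ry":0,"rz":0,"hand":60},{"x":0,"y":0,"z":0,"rx":-0.1525,"ry":0,"rz":0,"hand":60},{"x":0,"y":0,"z":0,"rx":0,"ry":0,"rz":0,"hand":60}]'
python3 - <<'E'
from h import *
R=down(np.radians(130.2),-.61);z=R.as_matrix()[:,2]
go(np.array([505,257,120])-60*z,R,GD)
go(np.array([505,257,120]),R,GD)
s=grab_frame("side")[:,:,::-1];t=grab_frame("top")[:,:,::-1]
o=np.hstack([cv2.resize(s[100:240,220:360],(560,560))[:, :400],cv2.resize(t[130:230,170:270],(400,400)) if 0 else cv2.resize(t[110:250,170:270],(400,560))])
cv2.imwrite("pics/c2.png",o)
E
```

```text
clock: 8.68
eef_pos: [455.2, 217.5, 330.5]
tcp_rot: [3.141, -0.0, 1.149]
contact_force: [-0.1, 0.0, -0.5]
opening: 0.704
grasp_force: 0.0
clock: 10.3
eef_pos: [453.5, 214.9, 328.8]
tcp_rot: [2.534, -0.001, 2.27]
contact_force: [-0.0, -0.4, -0.2]
opening: 0.698
grasp_force: 0.0
z [ 0.44  0.37 -0.82] tcp-> [486.9 241.7 153.9] shift now-axes [ -1.2 -64.8 168.1] after-turn axes [ -1.1 -65.1 167.9] rot [-0.0022 -0.     -0.0024] deg 0.2
z [ 0.44  0.37 -0.82] tcp-> [513.2 263.9 104.7] shift now-axes [ -1.2 -64.6 228.1] after-turn axes [ -1.1 -65.1 227.9] rot [-0.0022 -0.     -0.0024] deg 0.2
```

View pics/c2.png

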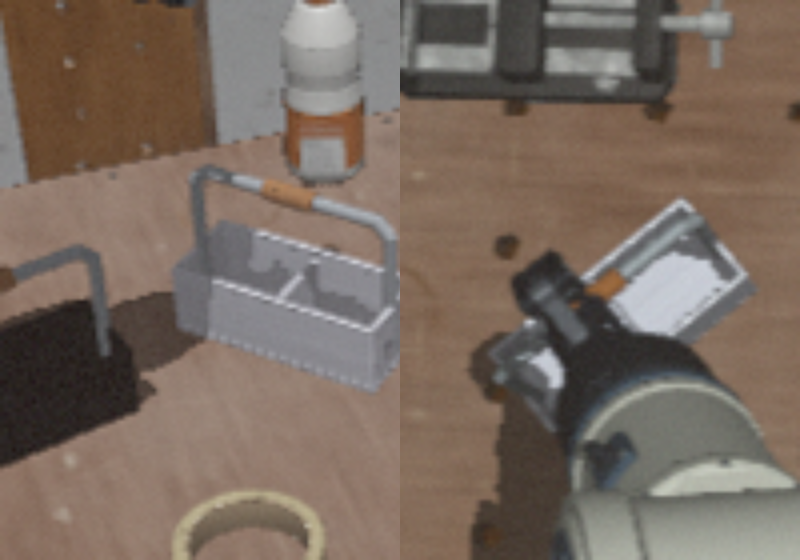

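The view shows the sleeve at side px (292,148.5), unchanged, and the open fingers line up across it. Descending along the tool axis.

```bash
python3 -m creep '[{"x":0,"y":-13,"z":34,"rx":0,"ry":0,"rz":0,"hand":60},{"x":0,"y":-13,"z":34,"rx":0,"ry":0,"rz":0,"hand":60},{"x":0,"y":-13,"z":34,"rx":0,"ry":0,"rz":0,"hand":60},{"x":0,"y":-13,"z":34,"rx":0,"ry":0,"rz":0,"hand":60},{"x":-1,"y":-13,"z":32,"rx":0,"ry":0,"rz":0,"hand":60},{"x":0,"y":0,"z":0,"rx":0,"ry":0,"rz":0,"hand":60},{"x":0,"y":0,"z":20,"rx":0,"ry":0,"rz":0,"hand":60},{"x":0,"y":0,"z":20,"rx":0,"ry":0,"rz":0,"hand":60},{"x":0,"y":0,"z":20,"rx":0,"ry":0,"rz":0,"hand":60},{"x":0,"y":0,"z":0,"rx":0,"ry":0,"rz":0,"hand":60},{"x":0,"y":0,"z":0,"rx":0,"ry":0,"rz":0,"hand":60}]'
python3 - <<'E'
from h import *
R=down(np.radians(130.2),-.61)
go(np.array([505.5,258,120]),R,GD)
E
```

```text
clock: 11.78
eef_pos: [515.7, 266.3, 109.6]
tcp_rot: [2.529, -0.001, 2.274]
contact_force: [0.4, 0.3, 0.0]
opening: 0.697
grasp_force: 0.0
z [ 0.44  0.37 -0.82] tcp-> [513.7 264.9 104.7] shift now-axes [ 0.3 -4.8  2.6] after-turn axes [ 0.3 -4.8  2.6] rot [ 0.0026 -0.0015  0.0005] deg 0.2
```

```bash
python3 -m creep '[{"x":0,"y":-5,"z":2.5,"rx":0,"ry":0,"rz":0,"hand":60},{"x":0,"y":0,"z":0,"rx":0,"ry":0,"rz":0,"hand":40},{"x":0,"y":0,"z":0,"rx":0,"ry":0,"rz":0,"hand":28},{"x":0,"y":0,"z":0,"rx":0,"ry":0,"rz":0,"hand":20},{"x":0,"y":0,"z":0,"rx":0,"ry":0,"rz":0,"hand":10},{"x":0,"y":0,"z":0,"rx":0,"ry":0,"rz":0,"hand":10},{"x":0,"y":0,"z":0,"rx":0,"ry":0,"rz":0,"hand":10},{"x":0,"y":0,"z":0,"rx":0,"ry":0,"rz":0,"hand":10},{"x":0,"y":0,"z":0,"rx":0,"ry":0,"rz":0,"hand":10}]' 70
python3 - <<'E'
from h import *
s=grab_frame("side")[:,:,::-1];t=grab_frame("top")[:,:,::-1]
cv2.imwrite("pics/c3.png",np.hstack([cv2.resize(s[90:230,220:360],(560,560))[:,:400],cv2.resize(t[110:250,170:270],(400,560))]))
print(rpy(sense()["tcp_rot"]).inv().apply([0,0,1]))
E
```

```text
clock: 12.9
eef_pos: [515.5, 265.4, 105.8]
tcp_rot: [2.525, -0.0, 2.273]
contact_force: [2.9, 3.2, 9.1]
opening: 0.162
grasp_force: 68.1
[ 4.78188877e-04  5.77908831e-01 -8.16101191e-01]
```

View pics/c3.png

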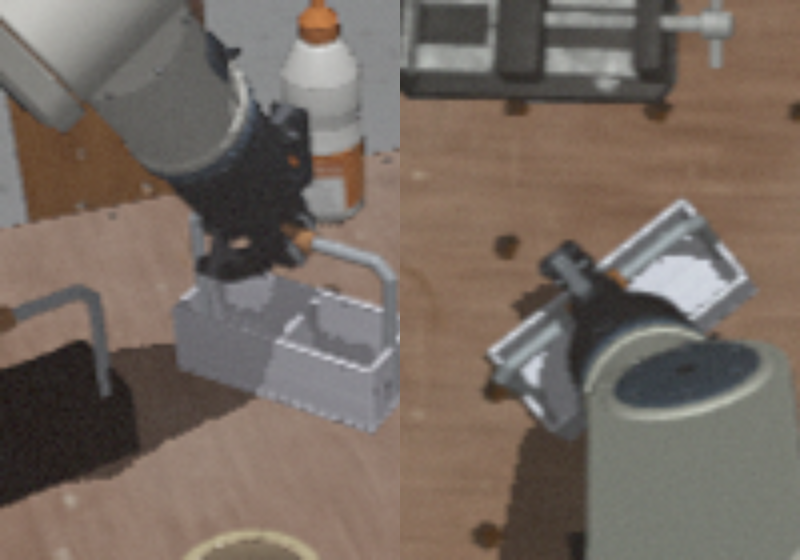

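The sleeve is gripped (force 68 N, opening 14 mm) and the bar runs through the fingers. Lift 110 mm, then turn the caddy −38.6° about the vertical.

```bash
python3 -m creep '[{"x":0,"y":5.8,"z":-8.2,"rx":0,"ry":0,"rz":0,"hand":10},{"x":0,"y":11.6,"z":-16.3,"rx":0,"ry":0,"rz":0,"hand":10},{"x":0,"y":11.6,"z":-16.3,"rx":0,"ry":0,"rz":0,"hand":10},{"x":0,"y":11.6,"z":-16.3,"rx":0,"ry":0,"rz":0,"hand":10},{"x":0,"y":11.6,"z":-16.3,"rx":0,"ry":0,"rz":0,"hand":10},{"x":0,"y":11.6,"z":-16.3,"rx":0,"ry":0,"rz":0,"hand":10},{"x":0,"y":0,"z":0,"rx":0,"ry":0,"rz":0,"hand":10},{"x":0,"y":0,"z":0,"rx":0,"ry":-0.0325,"rz":0.0458,"hand":10},{"x":0,"y":0,"z":0,"rx":0,"ry":-0.065,"rz":0.0917,"hand":10},{"x":0,"y":0,"z":0,"rx":0,"ry":-0.065,"rz":0.0917,"hand":10},{"x":0,"y":0,"z":0,"rx":0,"ry":-0.065,"rz":0.0917,"hand":10},{"x":0,"y":0,"z":0,"rx":0,"ry":-0.065,"rz":0.0917,"hand":10},{"x":0,"y":0,"z":0,"rx":0,"ry":-0.065,"rz":0.0917,"hand":10},{"x":0,"y":0,"z":0,"rx":0,"ry":-0.0325,"rz":0.0458,"hand":10},{"x":0,"y":0,"z":0,"rx":0,"ry":0,"rz":0,"hand":10}]'
python3 - <<'E'
from h import *
R=down(np.radians(91.6),-.615)
go([514.5,-83.5,212],R,GD)
print(rpy(sense()["tcp_rot"]).inv().apply([0,0,1]))
E
```

```text
clock: 14.88
eef_pos: [507.8, 262.0, 206.0]
tcp_rot: [2.56, 0.009, 1.818]
contact_force: [-0.2, -1.3, -3.4]
opening: 0.163
grasp_force: 68.6
z [ 0.58  0.02 -0.82] tcp-> [525.3 -83.2 196.7] shift now-axes [-338.9  -63.2  -26.8] after-turn axes [-345.6    1.    12.1] rot [-0.0327 -0.1163  0.1862] deg 12.7
[-0.0087563   0.54900639 -0.83577228]
```

```bash
python3 -m creep '[{"x":0,"y":0,"z":0,"rx":-0.008,"ry":-0.029,"rz":0.0465,"hand":10},{"x":0,"y":0,"z":0,"rx":-0.008,"ry":-0.029,"rz":0.0465,"hand":10},{"x":0,"y":0,"z":0,"rx":-0.008,"ry":-0.029,"rz":0.0465,"hand":10},{"x":0,"y":0,"z":0,"rx":-0.008,"ry":-0.029,"rz":0.0465,"hand":10},{"x":-10,"y":0,"z":0,"rx":0,"ry":0,"rz":0,"hand":10},{"x":-20,"y":0,"z":0,"rx":0,"ry":0,"rz":0,"hand":10},{"x":-30,"y":0,"z":0,"rx":0,"ry":0,"rz":0,"hand":10},{"x":-30,"y":0,"z":0,"rx":0,"ry":0,"rz":0,"hand":10},{"x":-30,"y":0,"z":0,"rx":0,"ry":0,"rz":0,"hand":10},{"x":-30,"y":0,"z":0,"rx":0,"ry":0,"rz":0,"hand":10},{"x":-30,"y":0,"z":0,"rx":0,"ry":0,"rz":0,"hand":10},{"x":-30,"y":0,"z":0,"rx":0,"ry":0,"rz":0,"hand":10},{"x":-30,"y":0,"z":0,"rx":0,"ry":0,"rz":0,"hand":10},{"x":-30,"y":0,"z":0,"rx":0,"ry":0,"rz":0,"hand":10},{"x":-30,"y":0,"z":0,"rx":0,"ry":0,"rz":0,"hand":10},{"x":-25,"y":0,"z":0,"rx":0,"ry":0,"rz":0,"hand":10},{"x":-15,"y":0,"z":0,"rx":0,"ry":0,"rz":0,"hand":10},{"x":-5,"y":0,"z":0,"rx":0,"ry":0,"rz":0,"hand":10},{"x":0,"y":0,"z":0,"rx":0,"ry":0,"rz":0,"hand":10}]'
python3 - <<'E'
from h import *
R=down(np.radians(91.6),-.615)
go([514.5,-83.5,212],R,GD)
print(rpy(sense()["tcp_rot"]).inv().apply([0,0,1]))
s=grab_frame("side")[:,:,::-1]
cv2.imwrite("pics/c4.png",cv2.resize(s[110:310,270:470],(600,600)))
E
```

```text
clock: 17.25
eef_pos: [516.9, -74.1, 206.4]
tcp_rot: [2.527, -0.001, 1.596]
contact_force: [-0.1, 0.3, -2.4]
opening: 0.159
grasp_force: 68.6
z [ 0.58  0.02 -0.82] tcp-> [525.3 -83.2 196.7] shift now-axes [-9.3  1.1 12.6] after-turn axes [-9.3  1.  12.6] rot [-0.0007  0.0008 -0.0024] deg 0.2
[ 7.44146925e-04  5.76360483e-01 -8.17195228e-01]
```

View pics/c4.png

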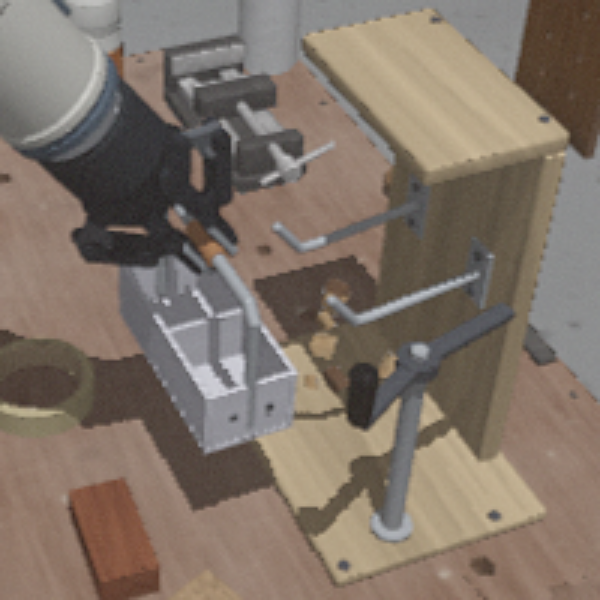

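```bash
python3 - <<'E'
from h import *
s=sense();R=rpy(s["tcp_rot"]).as_matrix();g=s["eef_pos"]-GD*R[:,2];print(g.round(1))
for L in(-78,-20,0,20):print(L,((proj("side",g+R[:,0]*L)-[270,110])*3).round(0))
# underside/top box near corners if upright
x=np.cross(R[:,0],[0,0,1]);
for sx in(-35,35):
  for z in(-65,-120):print(sx,z,((proj("side",g+R[:,0]*-82+x*sx+[0,0,z])-[270,110])*3).round(0))
E
```

```text
[506.2 -73.9 221.7]
-78 [250. 310.]
-20 [214. 258.]
0 [203. 241.]
20 [191. 225.]
-35 -65 [202. 398.]
-35 -120 [201. 453.]
35 -65 [294. 371.]
35 -120 [290. 426.]
```

The projected bar and box corners match the picture within about 1 mm (near box corner at crop (202,398)), so the caddy is upright and centred in the grip. Advancing over the hook tips.

```bash
python3 -m creep '[{"x":-4.5,"y":-4,"z":5.7,"rx":0,"ry":0,"rz":0,"hand":10},{"x":-4.5,"y":-4,"z":5.7,"rx":0,"ry":0,"rz":0,"hand":10},{"x":0,"y":0,"z":0,"rx":0,"ry":0,"rz":0,"hand":10},{"x":0,"y":5.7,"z":4,"rx":0,"ry":0,"rz":0,"hand":10},{"x":0,"y":8.2,"z":5.8,"rx":0,"ry":0,"rz":0,"hand":10},{"x":0,"y":8.2,"z":5.8,"rx":0,"ry":0,"rz":0,"hand":10},{"x":0,"y":8.2,"z":5.8,"rx":0,"ry":0,"rz":0,"hand":10},{"x":0,"y":8.2,"z":5.8,"rx":0,"ry":0,"rz":0,"hand":10},{"x":0,"y":8.2,"z":5.8,"rx":0,"ry":0,"rz":0,"hand":10},{"x":0,"y":8.2,"z":5.8,"rx":0,"ry":0,"rz":0,"hand":10},{"x":0,"y":8.2,"z":5.8,"rx":0,"ry":0,"rz":0,"hand":10},{"x":0,"y":8.2,"z":5.8,"rx":0,"ry":0,"rz":0,"hand":10},{"x":0,"y":8.2,"z":5.8,"rx":0,"ry":0,"rz":0,"hand":10},{"x":0,"y":0,"z":0,"rx":0,"ry":0,"rz":0,"hand":10}]'
python3 - <<'E'
from h import *
s=sense();R=rpy(s["tcp_rot"]).as_matrix();g=s["eef_pos"]-GD*R[:,2];print(g.round(1))
go([604.5,-81,200],down(np.radians(91.6),-.615),GD)
go([604.5,-81,169],down(np.radians(91.6),-.615),GD)
s=grab_frame("side")[:,:,::-1]
cv2.imwrite("pics/c5.png",cv2.resize(s[110:310,270:470],(600,600)))
E
```

```text
clock: 19.05
eef_pos: [615.2, -79.7, 192.1]
tcp_rot: [2.528, -0.002, 1.597]
contact_force: [-0.3, 0.5, -2.6]
opening: 0.162
grasp_force: 70.0
[604.4 -80.  207.4]
z [ 0.58  0.02 -0.82] tcp-> [615.3 -80.7 184.7] shift now-axes [-1.  -4.1  6.1] after-turn axes [-1.  -4.2  6.1] rot [-0.0016 -0.0006 -0.0021] deg 0.2
z [ 0.58  0.02 -0.82] tcp-> [615.3 -80.7 153.7] shift now-axes [ -1.  -22.   31.4] after-turn axes [ -1.  -22.   31.4] rot [-0.0016 -0.0006 -0.0021] deg 0.2
```

View pics/c5.png

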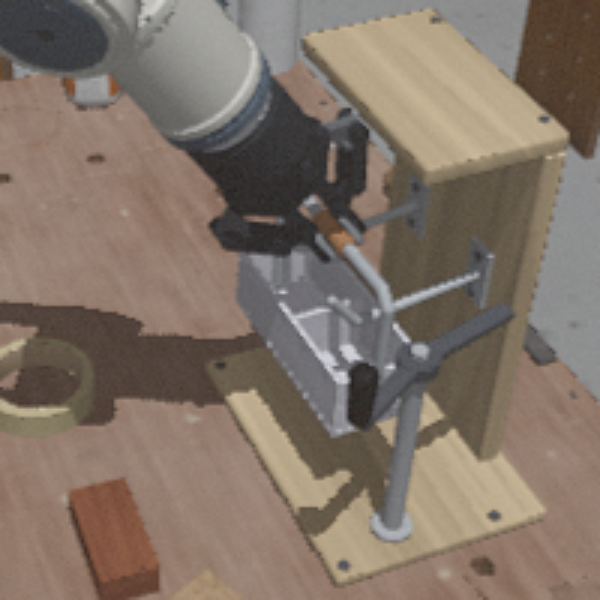

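The bar is past the hook tips; the near tip shows at crop (340,305), in front of the bar. Lowering slowly.

```bash
python3 -m creep '[{"x":-1,"y":-3.5,"z":4.9,"rx":0,"ry":0,"rz":0,"hand":10},{"x":0,"y":-3.5,"z":4.9,"rx":0,"ry":0,"rz":0,"hand":10},{"x":0,"y":-3.5,"z":4.9,"rx":0,"ry":0,"rz":0,"hand":10},{"x":0,"y":-3.5,"z":4.9,"rx":0,"ry":0,"rz":0,"hand":10},{"x":0,"y":-3.5,"z":4.9,"rx":0,"ry":0,"rz":0,"hand":10},{"x":0,"y":-1.7,"z":2.5,"rx":0,"ry":0,"rz":0,"hand":10},{"x":0,"y":-1.2,"z":1.6,"rx":0,"ry":0,"rz":0,"hand":10},{"x":0,"y":0,"z":0,"rx":0,"ry":0,"rz":0,"hand":10}]'
python3 - <<'E'
from h import *
s=sense();R=rpy(s["tcp_rot"]).as_matrix();g=s["eef_pos"]-GD*R[:,2];print(g.round(1))
E
```

```text
clock: 20.1
eef_pos: [615.1, -81.0, 157.7]
tcp_rot: [2.527, -0.001, 1.597]
contact_force: [0.4, 0.6, -3.0]
opening: 0.16
grasp_force: 70.1
[604.3 -81.3 173. ]
```

```bash
python3 -m creep '[{"x":0,"y":-1.2,"z":1.6,"rx":0,"ry":0,"rz":0,"hand":10},{"x":0,"y":-1.2,"z":1.6,"rx":0,"ry":0,"rz":0,"hand":10},{"x":0,"y":0,"z":0,"rx":0,"ry":0,"rz":0,"hand":10},{"x":0,"y":0,"z":0,"rx":0,"ry":0,"rz":0,"hand":10}]'
python3 - <<'E'
from h import *
s=sense();R=rpy(s["tcp_rot"]).as_matrix();g=s["eef_pos"]-GD*R[:,2];print(g.round(1))
E
```

```text
clock: 20.6
eef_pos: [616.3, -81.2, 154.9]
tcp_rot: [2.524, -0.001, 1.596]
contact_force: [5.5, 2.2, 1.0]
opening: 0.16
grasp_force: 70.3
[605.5 -81.5 170.1]
```

The caddy is on the seat: the weight has transferred and the bar is at z≈170. Release gently and back out along the tool axis.

```bash
python3 -m creep '[{"x":0,"y":-0.5,"z":0.8,"rx":0,"ry":0,"rz":0,"hand":10},{"x":0,"y":0,"z":0,"rx":0,"ry":0,"rz":0,"hand":17},{"x":0,"y":0,"z":0,"rx":0,"ry":0,"rz":0,"hand":20},{"x":0,"y":0,"z":0,"rx":0,"ry":0,"rz":0,"hand":26},{"x":0,"y":0,"z":0,"rx":0,"ry":0,"rz":0,"hand":36},{"x":0,"y":0,"z":0,"rx":0,"ry":0,"rz":0,"hand":50},{"x":0,"y":0,"z":0,"rx":0,"ry":0,"rz":0,"hand":50},{"x":0,"y":0,"z":0,"rx":0,"ry":0,"rz":0,"hand":50}]' 20
python3 -m creep '[{"x":0,"y":0,"z":-10,"rx":0,"ry":0,"rz":0,"hand":50},{"x":0,"y":0,"z":-15,"rx":0,"ry":0,"rz":0,"hand":50},{"x":0,"y":0,"z":-25,"rx":0,"ry":0,"rz":0,"hand":50},{"x":0,"y":0,"z":-40,"rx":0,"ry":0,"rz":0,"hand":50},{"x":0,"y":0,"z":-40,"rx":0,"ry":0,"rz":0,"hand":50},{"x":0,"y":0,"z":-40,"rx":0,"ry":0,"rz":0,"hand":50},{"x":0,"y":0,"z":-30,"rx":0,"ry":0,"rz":0,"hand":50}]'
python3 - <<'E'
from h import *
s=grab_frame("side")[:,:,::-1]
cv2.imwrite("pics/c6.png",cv2.resize(s[110:310,270:470],(600,600)))
A=np.radians(-148.4);k=np.array([608+75*np.cos(A),-201+75*np.sin(A),213]);R=down(1.149)
go(k+[0,0,120],R,GD)
E
```

```text
clock: 21.6
eef_pos: [614.7, -80.8, 152.4]
tcp_rot: [2.527, -0.001, 1.597]
contact_force: [0.0, -0.3, 0.6]
opening: 0.589
grasp_force: 0.0
clock: 22.48
eef_pos: [498.7, -84.1, 317.5]
tcp_rot: [2.526, -0.001, 1.597]
contact_force: [1.0, -0.5, 0.4]
opening: 0.585
grasp_force: 0.0
z [ 0. -0. -1.] tcp-> [ 544.1 -240.3  314.3] shift now-axes [-157.1   30.3   29. ] after-turn axes [-123.6  105.5    6. ] rot [ 0.6081 -0.1383  0.4334] deg 43.5
```

View pics/c6.png

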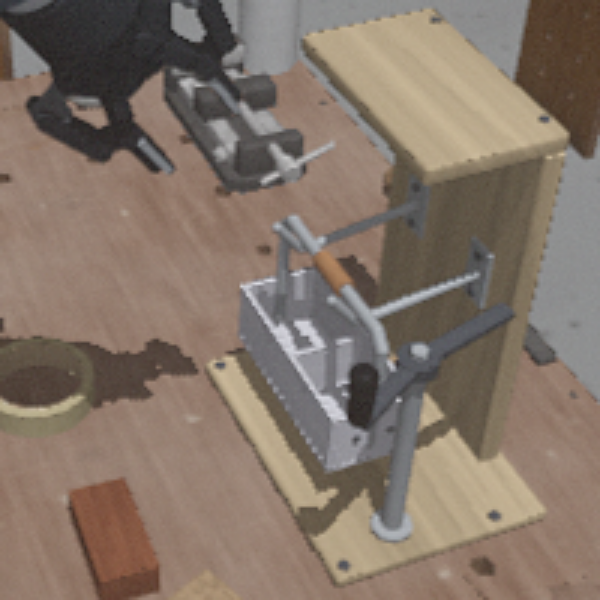

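The caddy hangs on both hooks, with the sleeve between them at crop (333,268). The knob is at crop (363,395). Straighten the tool and go above the knob.

```bash
python3 -m creep '[{"x":-26,"y":5,"z":0,"rx":0,"ry":0,"rz":0,"hand":50},{"x":-26,"y":5,"z":0,"rx":0,"ry":0,"rz":0,"hand":50},{"x":-26,"y":5,"z":0,"rx":0,"ry":0,"rz":0,"hand":50},{"x":-26,"y":5,"z":0,"rx":0,"ry":0,"rz":0,"hand":50},{"x":-26,"y":5,"z":0,"rx":0,"ry":0,"rz":0,"hand":50},{"x":-26,"y":5,"z":0,"rx":0,"ry":0,"rz":0,"hand":50},{"x":0,"y":0,"z":0,"rx":0.1216,"ry":-0.0277,"rz":0.0867,"hand":50},{"x":0,"y":0,"z":0,"rx":0.1216,"ry":-0.0277,"rz":0.0867,"hand":50},{"x":0,"y":0,"z":0,"rx":0.1216,"ry":-0.0277,"rz":0.0867,"hand":50},{"x":0,"y":0,"z":0,"rx":0.1216,"ry":-0.0277,"rz":0.0867,"hand":50},{"x":0,"y":0,"z":0,"rx":0.1216,"ry":-0.0277,"rz":0.0867,"hand":50},{"x":0,"y":0,"z":0,"rx":0,"ry":0,"rz":0,"hand":50}]'
python3 - <<'E'
from h import *
go([544.1,-240.3,215],down(1.149),GD)
E
```

```text
clock: 24.02
eef_pos: [529.8, -238.7, 331.4]
tcp_rot: [3.136, -0.004, 1.161]
contact_force: [-0.0, -0.6, -0.6]
opening: 0.583
grasp_force: 0.0
z [ 0. -0. -1.] tcp-> [ 544.1 -240.3  196.3] shift now-axes [  3.6  13.  135.2] after-turn axes [  4.4  13.7 135.1] rot [ 0.0057 -0.0044  0.0124] deg 0.8
```

```bash
python3 -m creep '[{"x":3.6,"y":13,"z":0,"rx":0.0057,"ry":-0.0044,"rz":0.0124,"hand":55},{"x":0,"y":0,"z":0,"rx":0,"ry":0,"rz":0,"hand":55},{"x":0,"y":0,"z":35,"rx":0,"ry":0,"rz":0,"hand":55},{"x":0,"y":0,"z":35,"rx":0,"ry":0,"rz":0,"hand":55},{"x":0,"y":0,"z":35,"rx":0,"ry":0,"rz":0,"hand":55},{"x":0,"y":0,"z":15,"rx":0,"ry":0,"rz":0,"hand":55},{"x":0,"y":0,"z":12,"rx":0,"ry":0,"rz":0,"hand":55},{"x":0,"y":0,"z":0,"rx":0,"ry":0,"rz":0,"hand":15},{"x":0,"y":0,"z":0,"rx":0,"ry":0,"rz":0,"hand":15},{"x":0,"y":0,"z":0,"rx":0,"ry":0,"rz":0,"hand":15},{"x":0,"y":0,"z":0,"rx":0,"ry":0,"rz":0,"hand":15},{"x":0,"y":0,"z":0,"rx":0,"ry":0,"rz":0,"hand":15},{"x":0,"y":0,"z":0,"rx":0,"ry":0,"rz":0,"hand":15}]' 25
python3 - <<'E'
from h import *
s=sense();e=s["eef_pos"][:2]-[608,-201];a0=np.degrees(np.arctan2(e[1],e[0]));print(a0,np.hypot(*e))
A=np.radians(np.linspace(a0,-71.4,10));q=75*np.c_[np.cos(A),np.sin(A),0*A]
print(rpy(s["tcp_rot"]).inv().apply(np.diff(q,axis=0)).round(1))
E
```

```text
clock: 25.65
eef_pos: [543.6, -241.7, 202.2]
tcp_rot: [3.136, 0.0, 1.147]
contact_force: [5.4, -2.7, -3.3]
opening: 0.211
grasp_force: 25.0
-147.69496883892535 76.18097196032697
[[-5.4  9.7  0.1]
 [-3.9 10.4  0.1]
 [-2.4 10.8  0.1]
 [-0.7 11.1  0.1]
 [ 0.9 11.   0.1]
 [ 2.5 10.8  0.1]
 [ 4.1 10.3  0.1]
 [ 5.6  9.6  0.1]
 [ 6.9  8.7  0.1]]
```

```bash
python3 -m creep '[{"x":-5.4,"y":9.7,"z":0,"rx":0,"ry":0,"rz":0,"hand":15},{"x":-3.9,"y":10.4,"z":0,"rx":0,"ry":0,"rz":0,"hand":15},{"x":-2.4,"y":10.8,"z":0,"rx":0,"ry":0,"rz":0,"hand":15},{"x":-0.7,"y":11.1,"z":0,"rx":0,"ry":0,"rz":0,"hand":15},{"x":0.9,"y":11,"z":0,"rx":0,"ry":0,"rz":0,"hand":15},{"x":2.5,"y":10.8,"z":0,"rx":0,"ry":0,"rz":0,"hand":15},{"x":4.1,"y":10.3,"z":0,"rx":0,"ry":0,"rz":0,"hand":15},{"x":5.6,"y":9.6,"z":0,"rx":0,"ry":0,"rz":0,"hand":15},{"x":6.9,"y":8.7,"z":0,"rx":0,"ry":0,"rz":0,"hand":15},{"x":0,"y":0,"z":0,"rx":0,"ry":0,"rz":0,"hand":15},{"x":0,"y":0,"z":0,"rx":0,"ry":0,"rz":0,"hand":15}]'
python3 - <<'E'
from h import *
s=sense();e=s["eef_pos"][:2]-[608,-201];print(np.degrees(np.arctan2(e[1],e[0])),np.hypot(*e))
E
```

```text
clock: 27.02
eef_pos: [630.1, -271.9, 201.4]
tcp_rot: [3.139, -0.0, 1.147]
contact_force: [-0.6, -1.6, 3.5]
opening: 0.211
grasp_force: 25.0
-72.65638146525035 74.22837201038635
```

```bash
python3 -m creep '[{"x":2.7,"y":2.9,"z":0,"rx":0,"ry":0,"rz":0,"hand":15},{"x":1.5,"y":1.5,"z":0,"rx":0,"ry":0,"rz":0,"hand":15},{"x":0,"y":0,"z":0,"rx":0,"ry":0,"rz":0,"hand":15},{"x":0,"y":0,"z":0,"rx":0,"ry":0,"rz":0,"hand":15}]'
python3 - <<'E'
from h import *
s=sense();e=s["eef_pos"][:2]-[608,-201];print(np.degrees(np.arctan2(e[1],e[0])),np.hypot(*e))
E
```

```text
clock: 27.52
eef_pos: [630.6, -271.7, 201.2]
tcp_rot: [-3.136, 0.005, 1.147]
contact_force: [-20.5, -7.9, 14.3]
opening: 0.206
grasp_force: 26.1
-72.26890277149177 74.20062718464776
```

It's at the closed stop: −20 N of reaction with no further motion. Release, rise and look.

```bash
python3 -m creep '[{"x":-0.8,"y":-0.8,"z":0,"rx":0,"ry":0,"rz":0,"hand":15},{"x":0,"y":0,"z":0,"rx":0,"ry":0,"rz":0,"hand":30},{"x":0,"y":0,"z":0,"rx":0,"ry":0,"rz":0,"hand":50},{"x":0,"y":0,"z":0,"rx":0,"ry":0,"rz":0,"hand":50},{"x":0,"y":0,"z":-25,"rx":0,"ry":0,"rz":0,"hand":50},{"x":0,"y":0,"z":-40,"rx":0,"ry":0,"rz":0,"hand":50},{"x":0,"y":0,"z":-50,"rx":0,"ry":0,"rz":0,"hand":50},{"x":0,"y":0,"z":-50,"rx":0,"ry":0,"rz":0,"hand":50},{"x":0,"y":-40,"z":-10,"rx":0,"ry":0,"rz":0,"hand":50},{"x":0,"y":-60,"z":0,"rx":0,"ry":0,"rz":0,"hand":50},{"x":0,"y":-60,"z":0,"rx":0,"ry":0,"rz":0,"hand":50},{"x":0,"y":-60,"z":0,"rx":0,"ry":0,"rz":0,"hand":50},{"x":0,"y":0,"z":0,"rx":0,"ry":0,"rz":0,"hand":50}]'
python3 - <<'E'
from h import *
s=grab_frame("side")[:,:,::-1];t=grab_frame("top")[:,:,::-1]
cv2.imwrite("pics/c7.png",np.hstack([cv2.resize(s[150:300,330:462],(480,545)),cv2.resize(t[70:240,320:420],(320,545))]))
for a in(0,.1):
  b=np.radians(-73.4)-a;print(a,[((proj("side",[608+75*np.cos(b),-201+75*np.sin(b),233])-[330,150])*3.636).round(), ((proj("top",[608-88*np.sin(.028-a),-201+88*np.cos(.028-a),185])-[320,70])*3.2).round()])
E
```

```text
clock: 29.15
eef_pos: [430.1, -178.1, 376.1]
tcp_rot: [3.14, -0.0, 1.148]
contact_force: [0.3, 0.2, -0.2]
opening: 0.587
grasp_force: 0.0
0 [array([400., 304.]), array([161., 230.])]
0.1 [array([390., 310.]), array([161., 218.])]
```

View pics/c7.png

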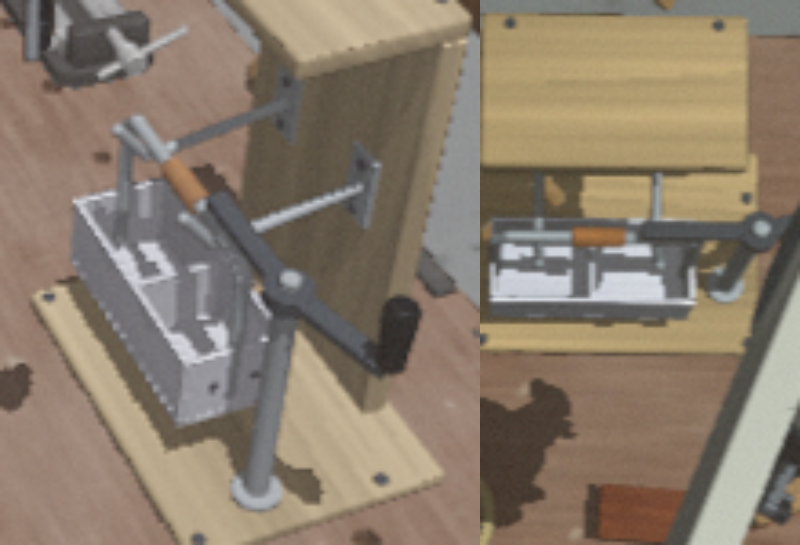

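The knob top at crop (402,305) and arm tip at (641,230) match the predictions for the closed position (0 rad). The bar is barred under the arm. Quick check of upright and still, then hand in.

```bash
python3 -m creep '[{"x":0,"y":0,"z":0,"rx":0,"ry":0,"rz":0,"hand":50},{"x":0,"y":0,"z":0,"rx":0,"ry":0,"rz":0,"hand":50},{"x":0,"y":0,"z":0,"rx":0,"ry":0,"rz":0,"hand":50},{"x":0,"y":0,"z":0,"rx":0,"ry":0,"rz":0,"hand":50},{"x":0,"y":0,"z":0,"rx":0,"ry":0,"rz":0,"hand":50},{"x":0,"y":0,"z":0,"rx":0,"ry":0,"rz":0,"hand":50},{"x":0,"y":0,"z":0,"rx":0,"ry":0,"rz":0,"hand":50},{"x":0,"y":0,"z":0,"rx":0,"ry":0,"rz":0,"hand":50}]'
python3 - <<'E'
from h import *
t=grab_frame("side").astype(int)
R=Ro.from_euler("z",.028).as_matrix();O=np.array([604.5,-81,0])
for L in([-35,-82,104],[35,-82,104],[-35,82,104],[-35,-82,49]):
    print(L,((proj("side",O+R@L)-[330,150])*3.636).round())
a=cv2.imread("pics/c7.png")[:,:480].astype(int);b=cv2.resize(grab_frame("side")[:,:,::-1][150:300,330:462],(480,545)).astype(int)
print("moved px",(np.abs(a-b).max(2)[100:430,50:300]>60).mean())
E
```

```text
clock: 30.25
eef_pos: [433.0, -179.7, 375.7]
tcp_rot: [3.14, 0.0, 1.147]
contact_force: [0.5, 0.1, -0.4]
opening: 0.585
grasp_force: 0.0
[-35, -82, 104] [183. 366.]
[35, -82, 104] [286. 334.]
[-35, 82, 104] [ 68. 200.]
[-35, -82, 49] [176. 428.]
moved px 0.0
```

```bash
python3 -c "from rig import *; print(sign_off())"
```

```text
the job is handed in; nothing more can be done
None
```

The job is handed in at about 30 s on the clock: the steel caddy hangs upright and still on both hooks, the keeper is back at its closed stop over the handle, and the sanding block, tape roll and offcut were not touched.

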